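# Cork a bottle in the bench corker and hook up its head

### The arm

A 6-joint arm with a two-finger parallel gripper is mounted at the origin on a cart in front of the work surface, level with it; the furniture and walls round the work are solid. World frame = base frame: x ahead of the robot, y to its left, z up, the work surface at z = 0. Lengths are in m, angles in rad, forces in N, time in s.
With the tool pointing down it reaches from about 0.375 to 0.9 m from the base axis. Payload 3.1 kg.
Tool frame: the origin (TCP) lies on the centre line of the jaws, within the pads' length; the fingertips stand 11 mm ahead of it and the grasp point (between the pads) lies 8 mm behind it; z points along the fingers, y is the line along which they close (so a half turn about z gives the same grasp; the last joint's range is limited). The gripper opens to 85 mm and grips with 20 to 120 N. Pads are 22 mm wide; open, the fingers measure 114 mm over their backs; the gripper's body (76 mm by 85 mm) begins 54 mm behind the grasp point. The pads swing forward as they close: fully open they stand 13 mm farther back than shut.
Start: joints at [1.06, 0.527, 1.433, -0, 1.181, -0.178], TCP at [0.204, 0.591, 0.242] pointing down, gripper open.
Joint ranges: [-3.08, 3.08], [-0.75, 2.2], [0.22, 2.44], [-1.43, 4.57], [0, 2.65], [-2.85, 2.85]. Speed limits (rad/s): [2.79, 2.79, 3.14, 3.14, 3.14, 3.14].

### API

Orientations are given as [roll, pitch, yaw] about the fixed x, y, z axes, in that order (R = Rz(yaw) Ry(pitch) Rx(roll)).
In Python, from plant import * gives the robot as it stands. The module is installed in compiled form; this text tells all that it offers.
- The arm moves only by the tool drive_tool, never from a script. Its argument "increments" is a list of rows, each a list of 4 numbers: the shift along the tool's x, y, z in mm, then the turn about the tool's z in rad. A call has 1 to 10 rows; each row shifts and turns the commanded pose from where the row before left it, along the tool's axes as they then stand; what a row does not reach is not made up. A row lasts 1/8 s, in which the tool goes at most 62.5 mm and 10.7 degrees, less where a joint would pass 70% of its speed; a pose out of reach is approached as far as the arm can. A call is refused whole if a number of a shift passes 62.5 or a number of a turn 0.188, either way. A call with a gripper value outside its range is refused whole. "hand" is the finger opening in mm, from 0 to 85.4, set as the call begins (left out, the last holds). The fingers move at their own pace and stop on an object; "force" is the grip in N (left out, the last holds). Time passes only in rows, so rows that do not move let the fingers close. It gives the time, the measured TCP pose, the force, the opening and the grip force at its end, in the units of the state.
- state(): the state, without advancing time (a new reading comes with each control period).
- snapshot(name): name is "scene" or "top" or "wrist"; returns a dict with "color" (400x640x3 uint8, red, green, blue), "fx", "fy", "cx", "cy" (pixels), "R" (3x3) and "t" (3): a world point X has camera coordinates R X + t. Camera axes: x right, y down, z forward; pixel columns grow to the right and rows downward; lengths in m; the calibration is good to about 2 mm. The wrist camera is an equidistant fisheye: a pixel r from the principal point sees the ray r / f radians off the axis. A picture is of the moment at which its call begins. There is no depth.
- close_job(): hands the job in; it is judged then, once.
Trained networks look in a picture, given as the dict that the camera call returned (one of the last four; its "shot" number tells which), for a name from the list of things; names that differ only in an ending like _2 or _b are one class to them, and where a whole thing is asked for, a point or a joint stands for the part that bears it (a point fixed in the world has none). Each returns a list of dicts, best first, with "conf" (0 to 1); they miss things now and then, are a little off and sometimes report something else, mostly with a low value. They report only what shows in the picture. A call takes as long as a camera call. They do not tell look-alikes from the thing itself.
- look_for(picture, name): "bbox" ([centre column, centre row, width, height] in pixels, round what is visible of it).
- trace(picture, name): "region" (400x640 bool, what is visible of it) and "bbox" ([centre column, centre row, width, height] in pixels, round what is visible of it).
- tip_of(picture, name): "location" ([column, row] in pixels: a listed point, or the origin of a listed thing).
The state is a dict: "time": time; "qpos": joint angles; "joint_velocities": joint speeds; "effort": joint torques, N m; "position": TCP position; "eef_rot": TCP orientation; "contact_force": force on the tool from outside, world axes, zero at the start; "ft_torque": the same for the moment, N m; "width": opening from 0.0 (shut) to 1.0 (fully open); "grasp_force": force on a finger pad.
Only numpy, scipy, OpenCV 4.12 (cv2) and the standard library are available. Lean on these libraries where they do the work, as an engineer would, in place of code of your own. Each camera call takes 0.05 s, during which the arm holds its last target. There are 200 camera calls.

### The job

Pick up the mallet and strike the sprung plunger of the bench corker down with brisk blows until the cork is driven home, flush with the lip of the bottle. Put the mallet back down on the worktop clear of the corker, then lift the corker's head by its slotted bar and hook the bar over the pin on the post, so that the head stays up off the bottle. Leave the bottle standing in its ring and do not disturb the other things.

Things in the scene. Friction and masses are not known exactly. Their poses are not given: they have to be found in the camera images.
- corker: Bench bottle corker, fixed. Beech base 140 (x) x 190 (y) x 18 mm, origin under its centre at worktop height; x points to its back, y to its left, z up. Two 14 mm steel posts at x = 0, y = +62 and -62 mm, up to z = 264 mm (23 mm collar on the left one). A red head slides on the posts. A ring 7 mm high on the base holds the bottle at x = y = 0
- head (a joint): height in m of the sliding red head above its lowest position (0 to 0.075; it weighs about 8 N with plunger and bar and drops when let go unhooked). At 0 its clear throat encloses the bottle's lip and cork and the red block spans z = 136 to 162, x = -19 to 19, y = -80 to 80 mm of the corker. Hooked up, it hangs at about 0.046
- plunger (a joint): travel in m of the steel plunger down through the head: 0 = up, 0.023 = down on its stop, tip level with the bottle's lip. A spring (3 N up, 8 N down) returns it. Its tip meets the cork after 3 mm or a little more; the cork resists with 8 N more, about 20 N in all in a blow of 0.15 m/s. Pressing it down slower than 0.06 m/s is no blow
- plunger_cap: round steel cap on the plunger, the part to strike: 40 mm wide, 16 mm high, origin at the centre of its underside
- plunger_top (a point): centre of the flat top of the plunger cap, at corker x = y = 0, 220 mm above the worktop when up; the highest thing on the corker's centre line
- bottle: squat amber glass bottle with paper label, 64 mm wide, 92 mm high, standing loose in the ring under the head; origin at the centre of its underside, 18 mm above the worktop
- bottle_lip (a point): centre of the bottle's mouth at the height of the lip
- cork (a joint): how far in m the cork has been driven from its highest position: 0.020 = its top is flush with the lip, smaller = it stands proud by the difference (starts 0 to 0.005; friction keeps it where it is; it can go at most to 0.021)
- cork_top (a point): centre of the cork's top, seen through the clear throat; it should come down level with bottle_lip
- stay (a joint): lean in rad of the slotted bar (stay), which is pinned to the front of the head's left end and swings in the corker's y-z plane: 0 = upright, +0.5 = leaning outwards (to corker +y) against its stop, where it rests at the start; range -0.06 to 0.5
- stay_hinge (a point): the axis of the bar's pivot on the head, at corker x = -27, y = +62, z = 149 mm plus the head's height; the axis runs along corker x
- stay_grip (a point): middle of the black plastic grip at the free end of the slotted bar, 109 mm along the bar from stay_hinge. The grip is 14 mm thick (corker x), 26 mm wide and 36 mm long; grasp it from above across its 14 mm, the fingers closing along corker x. It can turn between the pads as the bar swings
- pin_seat (a point): where the bar hangs: axis of the 8 mm steel pin that sticks out to the front (-x) of the left post's collar, at corker x = -27, y = +62, z = 257 mm. To hook: raise the head to about 0.064 with the bar leaning out, swing the bar upright so the pin enters the slot, lower until the pocket's top hangs on the pin (head at about 0.046), let go
- mallet: black rubber mallet with wooden handle, about 0.42 kg, standing on one face: head 54 mm across and 86 mm high, origin at the centre of its lower face; the handle is level, points along the mallet's -x axis from 25 to 174 mm, its centre line 43 mm above the face, 22 mm wide (y) by 26 mm high. The centre of mass is 10 mm from the head's axis on the handle side
- mallet_grip (a point): good place to hold the mallet from above across its handle: on the handle's centre line, 55 mm from the head's axis (28 mm from the head), 43 mm above the lower face
- mug: bystander: white mug with spots, 78 x 114 x 93 mm; leave alone
- full_bottle: bystander: a bottle of the same kind, already corked flush; 64 mm wide, 92 mm high; leave alone
- cork_dish: bystander: white dish, 100 mm wide, 45 mm high, with spare corks; leave alone
- stay_slot (a point): middle of the slot's pocket, 62 mm along the bar from stay_hinge: where the pin lies when hooked. The bar is 8 mm thick and 32 mm wide here. The slot opens on the bar's inner (-y) edge 34 to 54 mm from the hinge, then runs up into a pocket 12 mm wide that ends 66 mm from the hinge, behind a lip
Mind the look-alikes: they are no part of the job. What is shaped like the bottle but blue or purple is not meant.

How it is judged:
On the way, in this order (a step that is already met when the one before it is completed fails the run):
1. the mallet strikes the plunger cap and drives it down briskly (faster than 0.06 m/s) (contact force between mallet and plunger_cap above 2 N and velocity of joint plunger above 0.06 m/s), for 0.01 s.
2. the cork is home, its top within 2 mm of the lip (value of joint cork above 0.018 m), for 0.1 s.
3. the mallet is put down on the worktop, clear of the corker (height (world z) of mallet between -0.02 and 0.05 m and contact force between each of the fingers, corker and mallet below 0.1 N and linear speed of mallet below 0.03 m/s), for 0.2 s.
4. the head is raised and hangs by its bar on the pin (value of joint head between 0.04 and 0.053 m and value of joint stay below 0.12 rad and contact force between the fingers and corker below 0.1 N), for 0.3 s.
At the end, for the whole second after the job is handed in: The cork's top is within 2 mm of the bottle's lip; the head hangs by its bar on the pin, 40 to 53 mm up, the plunger sprung back up; the mallet rests on the worktop (standing or lying), clear of the corker; the bottle stands upright in its ring within 8 mm of the centre (value of joint cork above 0.018 m and value of joint head between 0.04 and 0.053 m and value of joint stay below 0.12 rad and value of joint plunger below 0.003 m and height (world z) of mallet between -0.02 and 0.05 m and linear speed of mallet below 0.03 m/s and contact force between corker and mallet below 0.1 N and angle between bottle's own z axis and vertical below 0.1 rad and horizontal distance between bottle and corker below 0.008 m); the robot touches nothing.
It fails at once if the plunger pushed with the hand instead of the mallet (contact force between any of the fingers, the arm and plunger_cap above 1 N).
It fails at once if the bottle tipped in its ring (angle between bottle's own z axis and vertical above 0.2 rad).
It fails at once if a bystander moved by more than 30 mm (distance of any of mug, full_bottle, cork_dish from where it was at the start of the episode above 0.03 m).
It also fails if it takes over 58 s, if anything falls off the work surface, if the arm or the gripper's body presses on something with over 40 N, if the wrist force passes 120 N, or if a joint passes its speed limit or range.

## Working session

There is one attempt and no reset: what is moved stays moved. The work goes in short steps, Python scripts to look and compute and a tool call to move; the robot and the scene stay as the last step left them, time stands still between calls to the robot, and variables do not carry over. Pictures are saved under pics/ and viewed, at most 10 in all, crops included, and the job is handed in when it is done.

Besides the shell and the picture viewer there is one more tool, called after "Call:" as name(argument=value, ...) on one line, values as JSON. drive_tool: Moves the arm, as the interface text tells. Its arguments: {"type":"object","properties":{"increments":{"type":"array","items":{"type":"array","items":{"type":"number"}}},"hand":{"type":"number"},"force":{"type":"number"}},"required":["increments"]}

```bash
mkdir -p pics
cat > h.py <<'E'
from plant import *
import numpy as np, cv2
def ray(p,uv):
    u,v=uv; x=(u-p["cx"])/p["fx"]; y=(v-p["cy"])/p["fy"]
    R=np.array(p["R"]);t=np.array(p["t"])
    return -R.T@t, R.T@np.array([x,y,1.])
def atz(p,uv,z):
    c,d=ray(p,uv); return c+d*(z-c[2])/d[2]
def tri(obs):
    A=np.zeros((3,3));b=np.zeros(3)
    for p,uv in obs:
        c,d=ray(p,uv); d=d/np.linalg.norm(d); M=np.eye(3)-np.outer(d,d); A+=M;b+=M@c
    X=np.linalg.solve(A,b)
    e=[]
    for p,uv in obs:
        c,d=ray(p,uv);d=d/np.linalg.norm(d);e.append(np.linalg.norm((np.eye(3)-np.outer(d,d))@(X-c))*1000)
    return X,np.round(e,1)
def proj(p,X):
    q=np.array(p["R"])@np.array(X)+np.array(p["t"]); return q[0]/q[2]*p["fx"]+p["cx"],q[1]/q[2]*p["fy"]+p["cy"]
def save(p,n): cv2.imwrite("pics/"+n,cv2.cvtColor(p["color"],cv2.COLOR_RGB2BGR))
E
python3 - <<'E'
from h import *
s=snapshot("scene");t=snapshot("top")
save(s,"s1.png");save(t,"t1.png")
for n in ["corker","plunger_top","stay_hinge","stay_grip","pin_seat","bottle","bottle_lip","cork_top","mallet","mallet_grip","mug","full_bottle","cork_dish","stay_slot"]:
    a=tip_of(s,n);b=tip_of(t,n)
    print(n,[(np.round(x["location"]),round(x["conf"],2)) for x in a[:2]],[(np.round(x["location"]),round(x["conf"],2)) for x in b[:2]], *( [np.round(tri([(s,a[0]["location"]),(t,b[0]["location"])])[0],4),tri([(s,a[0]["location"]),(t,b[0]["location"])])[1]] if a and b else []))
print(state())
E
```

```text
corker [(array([339., 254.]), 0.97)] [(array([349., 222.]), 0.64)] [ 0.5014 -0.0818  0.0155] [0.7 0.7]
plunger_top [(array([342., 202.]), 0.75)] [(array([355., 210.]), 0.71)] [ 0.5107 -0.086   0.2198] [6.4 6.4]
stay_hinge [(array([318., 210.]), 0.71)] [(array([331., 218.]), 0.69)] [ 0.4987 -0.0183  0.1605] [1. 1.]
stay_grip [(array([307., 170.]), 0.63)] [(array([314., 208.]), 0.4)] [0.5191 0.0282 0.2598] [0.8 0.8]
pin_seat [(array([321., 182.]), 0.6)] [(array([241., 224.]), 0.61), (array([329., 213.]), 0.56)] [0.5231 0.132  0.2114] [126.4 126.4]
bottle [(array([343., 248.]), 0.78), (array([276., 243.]), 0.76)] [(array([288., 209.]), 0.63), (array([352., 220.]), 0.58)] [ 0.6139  0.069  -0.1631] [91.1 91.1]
bottle_lip [(array([343., 228.]), 0.92), (array([285., 194.]), 0.77)] [(array([286., 203.]), 0.6), (array([297., 233.]), 0.51)] [ 0.623   0.0717 -0.0721] [87.8 87.8]
cork_top [(array([271., 221.]), 0.62), (array([285., 191.]), 0.41)] [(array([284., 206.]), 0.58), (array([295., 238.]), 0.45)] [ 0.5596  0.1718 -0.0487] [20.5 20.5]
mallet [(array([322., 184.]), 0.68), (array([236., 205
[... 578 characters left out ...]
.1929] [1.2 1.2]
{'time': 1.5, 'qpos': array([ 1.05948857e+00,  5.27490340e-01,  1.43267550e+00,  6.50075390e-06,
        1.18140469e+00, -1.78515889e-01]), 'joint_velocities': array([ 0.0011641 , -0.00096815, -0.00069176, -0.00071103, -0.00202536,
       -0.00146658]), 'effort': array([-7.12256642e-04, -4.42315543e+01, -1.78413320e+01, -3.04143059e-04,
        9.06045479e-04, -5.06930178e-06]), 'position': array([0.20415166, 0.59070661, 0.24232416]), 'eef_rot': array([ 3.14156982e+00, -1.99064891e-06,  2.80879832e+00]), 'contact_force': array([ 0.39120936, -0.70719184, -0.29612508]), 'ft_torque': array([-0.05388772,  0.01799536, -0.02469771]), 'grasp_force': 0.0, 'width': 1.001050916925487}
```

View pics/s1.png

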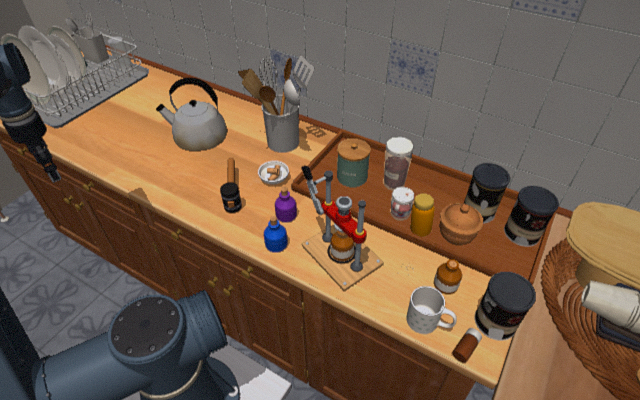

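View pics/t1.png

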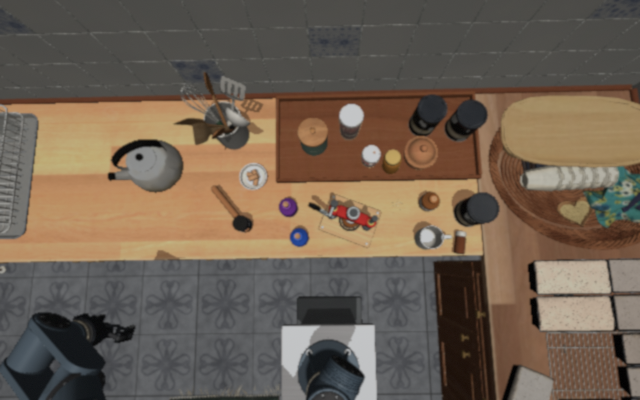

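The scene view shows the red-headed corker at about (342,230) with its bar leaning left to (307,170), the mallet at (231,195), and the blue and purple look-alike bottles at (275,237) and (286,206). The top view shows the mallet head at (243,222) with its handle to (215,187), and the corker base around (350,220). Next I fit the poses.

Run:
```python
from h import *
from scipy.optimize import least_squares
s=snapshot("scene");t=snapshot("top")
loc={}
P={"corker":(0,0,0),"plunger_top":(0,0,.220),"stay_hinge":(-.027,.062,.149),"stay_grip":(-.027,.062+.109*np.sin(.5),.149+.109*np.cos(.5)),"stay_slot":(-.027,.062+.062*np.sin(.5),.149+.062*np.cos(.5)),"pin_seat":(-.027,.062,.257)}
obs=[]
for n,X in P.items():
    for p in (s,t):
        for d in tip_of(p,n):
            u=np.array(d["location"]); 
            if np.hypot(*(u-proj(p,(.5,-.08,X[2]))))<60: obs.append((n,p,u,X)); break
def res(v):
    c,sn=np.cos(v[2]),np.sin(v[2]); r=[]
    for n,p,u,X in obs: r+=list(np.array(proj(p,(v[0]+c*X[0]-sn*X[1],v[1]+sn*X[0]+c*X[1],X[2])))-u)
    return r
f=least_squares(res,[.5,-.08,-.35],loss="soft_l1"); print("corker",np.round(f.x,4),np.degrees(f.x[2]))
for o,r in zip(obs,np.reshape(res(f.x),(-1,2))): print(o[0],"s" if o[1] is s else "t",np.round(r,1))
# mallet by silhouette fit
tr=[(p,max(trace(p,"mallet"),key=lambda d:d["conf"])) for p in (s,t)]
for p,d in tr: print(d["bbox"],d["conf"],d["region"].sum())
a=np.linspace(0,2*np.pi,24)
def mask(p,v):
    m=np.zeros((400*4,640*4),np.uint8);c,sn=np.cos(v[2]),np.sin(v[2])
    def W(L): return np.array([proj(p,(v[0]+c*x-sn*y,v[1]+sn*x+c*y,z)) for x,y,z in L])
    H=W([(.027*np.cos(q),.027*np.sin(q),z) for q in a for z in (0,.086)])
    B=W([(x,y,z) for x in (-.02,-.174) for y in (-.011,.011) for z in (.030,.056)])
    for q in (H,B): cv2.fillConvexPoly(m,cv2.convexHull(((q+.5)*4).astype(np.int32)),1)
    return cv2.resize(m.astype(np.float32),(640,400),interpolation=cv2.INTER_AREA)
from scipy.optimize import minimize
def cost(v): return sum(np.abs(mask(p,v)-d["region"]).sum() for p,d in tr)
x0=atz(t,(243,222),.05)
best=min((minimize(cost,[x0[0],x0[1],np.radians(y)],method="Nelder-Mead",options=dict(initial_simplex=[[x0[0]+i,x0[1]+j,np.radians(y)+k] for i,j,k in [(0,0,0),(.02,0,0),(0,.02,0),(0,0,.2)]])) for y in (-141,-130,-150)),key=lambda r:r.fun)
v=best.x;print("mallet",np.round(v,4),np.degrees(v[2]),best.fun)
print("grip",v[0]-.055*np.cos(v[2]),v[1]-.055*np.sin(v[2]))
for n in ("bottle","mug"): print(n,[(np.round(atz(t,d["location"],0.02),3),round(d["conf"],2)) for d in tip_of(t,n)])
```

```text
corker [ 0.5092 -0.0849 -0.3874] -22.19448452809653
corker s [-0.4  1. ]
corker t [ 1.5 -0.7]
plunger_top s [-0.1 -0.1]
plunger_top t [-1.   0.1]
stay_hinge s [3.  1.6]
stay_hinge t [ 1.4 -1.3]
stay_grip s [-0.5  0.9]
stay_grip t [ 0.7 -0.3]
stay_slot s [-1.5 -0.5]
stay_slot t [ 0.3 -0.5]
pin_seat s [-2.   1.3]
pin_seat t [-2.3 -3.3]Traceback (most recent call last):
  File "<stdin>", line 19, in <module>
ValueError: max() iterable argument is empty
```

```bash
cat > mal.py <<'E'
from h import *
from scipy.optimize import minimize
a=np.linspace(0,2*np.pi,24)
def mask(p,v,S=4):
    m=np.zeros((400*S,640*S),np.uint8);c,sn=np.cos(v[2]),np.sin(v[2])
    def W(L): return np.array([proj(p,(v[0]+c*x-sn*y,v[1]+sn*x+c*y,z)) for x,y,z in L])
    H=W([(.027*np.cos(q),.027*np.sin(q),z) for q in a for z in (0,.086)])
    B=W([(x,y,z) for x in (-.02,-.174) for y in (-.011,.011) for z in (.030,.056)])
    for q in (H,B): cv2.fillConvexPoly(m,cv2.convexHull(((q+.5)*S).astype(np.int32)),1)
    return cv2.resize(m.astype(np.float32),(640,400),interpolation=cv2.INTER_AREA)
def fit(tr,x0):
    cost=lambda v: sum(np.abs(mask(p,v)-r).sum() for p,r in tr)
    return min((minimize(cost,[x0[0],x0[1],np.radians(y)],method="Nelder-Mead",options=dict(initial_simplex=[[x0[0]+i,x0[1]+j,np.radians(y)+k] for i,j,k in [(0,0,0),(.02,0,0),(0,.02,0),(0,0,.2)]])) for y in (-141,-130,-150)),key=lambda r:r.fun)
E
python3 - <<'E'
from mal import *
s=snapshot("scene");t=snapshot("top")
tr=[]
for p,b in ((s,(205,240,150,222)),(t,(205,260,180,240))):
    d=[q for q in trace(p,"mallet")+trace(p,"mallet_grip") if b[0]<q["bbox"][0]<b[1]]
    if d: r=d[0]["region"]; print("net",d[0]["bbox"],d[0]["conf"])
    else:   # dark or woody vs. table: grabcut
        m=np.full((400,640),2,np.uint8)*0; m[b[2]:b[3],b[0]:b[1]]=2
        g=cv2.grabCut(cv2.cvtColor(p["color"],cv2.COLOR_RGB2BGR),m,(b[0],b[2],b[1]-b[0],b[3]-b[2]),np.zeros((1,65)),np.zeros((1,65)),6,cv2.GC_INIT_WITH_RECT)[0]
        r=(m==1)|(m==3); print("grabcut",r.sum())
    tr.append((p,r))
x0=atz(t,(243,222),.05);print(x0)
for q in (tr,tr[1:],tr[:1]):
    f=fit(q,x0);v=f.x;print("mallet",np.round(v,4),np.degrees(v[2]),f.fun,[r.sum() for _,r in q],"grip",v[0]-.055*np.cos(v[2]),v[1]-.055*np.sin(v[2]))
v=fit(tr,x0).x
o=[]
for p,r in tr:
    im=p["color"].copy(); 
    cs,_=cv2.findContours((mask(p,v)>.5).astype(np.uint8),0,1);cv2.drawContours(im,cs,-1,(0,255,0),1)
    o.append(cv2.resize(im[140:250,195:295],(400,440),interpolation=cv2.INTER_CUBIC))
cv2.imwrite("pics/m1.png",cv2.cvtColor(np.hstack(o),cv2.COLOR_RGB2BGR))
E
```

```text
net [231.3, 185.9, 23.6, 54.5] 0.93
net [230.6, 208.2, 41.6, 45.4] 0.92
[0.50405812 0.28681987 0.05      ]
mallet [ 0.4999  0.2922 -2.4729] -141.68414207696148 168.5 [np.int64(711), np.int64(502)] grip 0.5430845106685296 0.3263071656880052
mallet [ 0.5003  0.2895 -2.4496] -140.35328611905797 80.75 [np.int64(502)] grip 0.542687897840393 0.3245498833156393
mallet [ 0.4996  0.2924 -2.4525] -140.51583640052675 73.0625 [np.int64(711)] grip 0.5420919271782643 0.32738420064103835
```

View pics/m1.png

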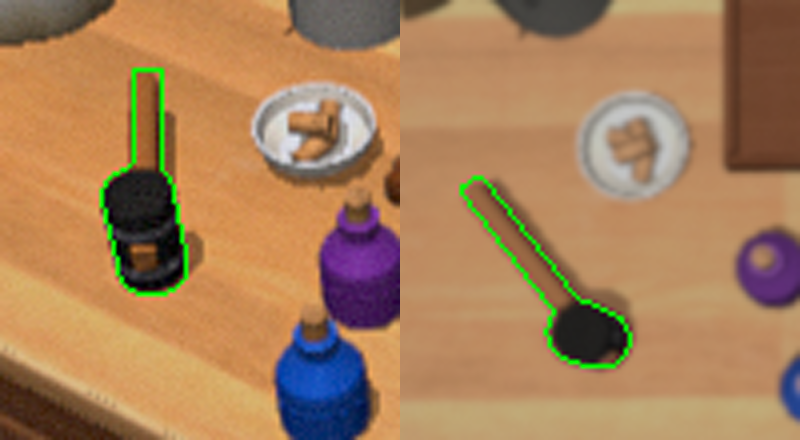

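The overlay in both views (scene crop left, top crop right) follows the mallet outline: head at (0.500, 0.291), handle pointing about 39° from world x.

Call:
drive_tool(increments=[[-51, -17.5, 0, 0], [-51, -17.5, 0, 0], [-51, -17.5, 0, 0], [-51, -17.5, 0, 0], [-51, -17.5, 0, 0], [-51, -17.5, 0, 0], [-51, -17.5, 0, 0], [-51, -17.5, 0, 0]], hand=60)

```text
time: 3.55
position: [0.5453, 0.3239, 0.2424]
eef_rot: [3.141, 0.0, 2.809]
contact_force: [-0.3, 0.5, -0.2]
width: 0.701
grasp_force: 0.0
```

Call:
drive_tool(increments=[[0, 0, 0, -0.17], [0, 0, 0, -0.17], [0, 0, 0, -0.17], [0, 0, 0, -0.17], [0, 0, 0, -0.17], [0, 0, 0, -0.16]])

```text
time: 4.3
position: [0.544, 0.3251, 0.2423]
eef_rot: [-3.142, -0.0, -2.459]
contact_force: [0.0, 0.8, -0.6]
width: 0.703
grasp_force: 0.0
```

```bash
cat >> h.py <<'E'
_pin=proj
def proj(p,X):
    if p.get("name",p.get("camera"))!="wrist" and not p.get("fish"): return _pin(p,X)
    q=np.array(p["R"])@np.array(X)+np.array(p["t"]); r=np.hypot(q[0],q[1]); k=np.arctan2(r,q[2])/max(r,1e-9)
    return p["fx"]*q[0]*k+p["cx"],p["fy"]*q[1]*k+p["cy"]
def wrist():
    p=snapshot("wrist"); p["fish"]=True; return p
E
python3 - <<'E'
from mal import *
w=wrist();print([k for k in w],np.round(w["R"],2),w["t"])
d=trace(w,"mallet");print([(x["bbox"],x["conf"]) for x in d])
im=w["color"].copy()
for v in ([.5,.291,-2.459],):
    cs,_=cv2.findContours((mask(w,v)>.5).astype(np.uint8),0,1);cv2.drawContours(im,cs,-1,(0,255,0),1)
if d:
    f=fit([(w,d[0]["region"])],[.5,.291]);print(f.x,np.degrees(f.x[2]),f.fun,d[0]["region"].sum())
    cs,_=cv2.findContours((mask(w,f.x)>.5).astype(np.uint8),0,1);cv2.drawContours(im,cs,-1,(255,0,0),1)
cv2.imwrite("pics/w1.png",cv2.cvtColor(im,cv2.COLOR_RGB2BGR))
E
```

```text
['color', 'fx', 'fy', 'cx', 'cy', 'R', 't', 'shot', 'fish'] [[-0.63  0.78 -0.  ]
 [ 0.73  0.6   0.33]
 [ 0.25  0.21 -0.94]] [ 0.09197956 -0.63568625  0.17476276]
[([320.5, 185.9, 59.6, 177.8], 0.76)]
[ 0.49971402  0.29058034 -2.45481661] -140.65063103859634 241.9375 4863
```

View pics/w1.png

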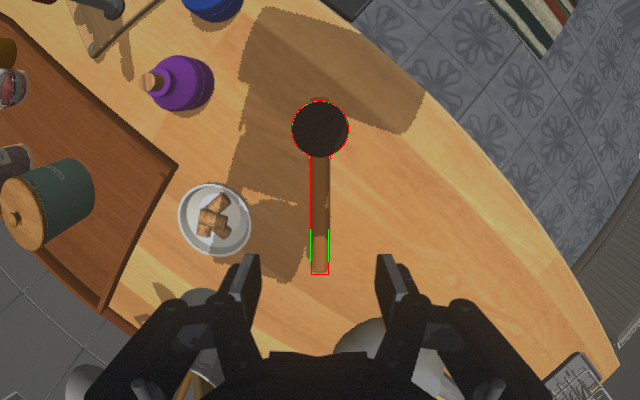

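The wrist view agrees: the fitted outline lies on the mallet (head at (320,129), handle to (320,273)), and the dish at (214,220) is well clear of the fingers.

Call:
drive_tool(increments=[[1, 1.5, 50, 0], [0, 0, 50, 0], [0, 0, 50, 0], [0, 0, 40, 0], [0, 0, 17, 0], [0, 0, 0, 0]])

```text
time: 5.15
position: [0.542, 0.3255, 0.0346]
eef_rot: [3.141, -0.002, -2.466]
contact_force: [0.2, -0.1, -0.2]
width: 0.697
grasp_force: 0.0
```

Call:
drive_tool(increments=[[0, 0, 0, 0], [0, 0, 0, 0], [0, 0, 0, 0], [0, 0, 0, 0], [0, 0, 0, 0]], hand=0, force=110)

```text
time: 5.78
position: [0.5436, 0.3263, 0.0374]
eef_rot: [-3.141, 0.004, -2.465]
contact_force: [-1.8, 0.3, 7.8]
width: 0.237
grasp_force: 107.4
```

Call:
drive_tool(increments=[[0, 0, -20, 0], [0, 0, -50, 0], [0, 0, -60, 0], [0, 0, -60, 0], [0, 0, -60, 0], [0, 0, 0, 0]])

```text
time: 6.52
position: [0.545, 0.3268, 0.2926]
eef_rot: [-3.137, 0.013, -2.464]
contact_force: [0.6, -0.5, -2.8]
width: 0.239
grasp_force: 108.4
```

Call:
drive_tool(increments=[[0, 0, -60, 0], [32.6, -42.8, -2, 0], [32.6, -42.8, -2, 0], [32.6, -42.8, -2, 0], [32.6, -42.8, -2, 0], [32.6, -42.8, -1, 0], [32.6, -42.8, -1, 0], [32.6, -42.8, 0, 0], [32.6, -42.8, 0, 0], [0, 0, 0, 0]])

```text
time: 7.78
position: [0.5524, -0.1082, 0.3534]
eef_rot: [3.139, -0.003, -2.47]
contact_force: [-0.8, 0.4, -3.1]
width: 0.239
grasp_force: 108.8
```

Call:
drive_tool(increments=[[0, 0, 0, 0.174], [0, 0, 0, 0.174], [0, 0, 0, 0.174], [0, 0, 0, 0.174], [0, 0, 0, 0.174], [0, 0, 0, 0.174], [0, 0, 0, 0]])

```text
time: 8.65
position: [0.5526, -0.1033, 0.3542]
eef_rot: [3.141, -0.003, 2.778]
contact_force: [-0.3, -0.3, -4.1]
width: 0.241
grasp_force: 108.8
```

```bash
cat > cork.py <<'E'
from h import *
from scipy.optimize import least_squares
P={"corker":(0,0,0),"plunger_top":(0,0,.220),"stay_hinge":(-.027,.062,.149),"stay_grip":(-.027,.062+.109*np.sin(.5),.149+.109*np.cos(.5)),"stay_slot":(-.027,.062+.062*np.sin(.5),.149+.062*np.cos(.5)),"pin_seat":(-.027,.062,.257),"bottle_lip":(0,0,.110)}
def W(v,X):
    c,sn=np.cos(v[2]),np.sin(v[2]); return (v[0]+c*X[0]-sn*X[1],v[1]+sn*X[0]+c*X[1],X[2])
def fitc(pics,v0=(.505,-.083,-.37),names=P):
    obs=[]
    for n in names:
        for k,p in pics.items():
            for d in tip_of(p,n):
                u=np.array(d["location"])
                if np.hypot(*(u-proj(p,W(v0,P[n]))))<(40 if k=="w" else 12): obs.append((n,k,p,u)); break
    def res(v): return np.concatenate([(np.array(proj(p,W(v,P[n])))-u)*(.5 if k=="w" else 1) for n,k,p,u in obs])
    f=least_squares(res,v0,loss="soft_l1")
    for o,r in zip(obs,np.reshape(res(f.x),(-1,2))): print(o[0],o[1],np.round(r,1))
    return f.x
E
python3 - <<'E'
from cork import *
p={"w":wrist(),"s":snapshot("scene"),"t":snapshot("top")}
v=fitc(p);print(v,np.degrees(v[2]))
im=[p["w"]["color"].copy(),p["s"]["color"].copy()]
B=[(x,y,z) for z in (0,.018) for x,y in ((-.07,-.095),(.07,-.095),(.07,.095),(-.07,.095))]
for i,k in ((0,"w"),(1,"s")):
    for X in B+list(P.values()):
        u=proj(p[k],W(v,X));cv2.circle(im[i],(round(u[0]),round(u[1])),1,(0,255,0),-1)
cv2.imwrite("pics/c1.png",cv2.cvtColor(np.hstack([cv2.resize(im[0],(480,300)),cv2.resize(im[1][150:300,260:420],(320,300),interpolation=cv2.INTER_CUBIC)]),cv2.COLOR_RGB2BGR))
print(state()["position"],state()["eef_rot"],state()["time"])
E
```

```text
corker s [ 0.3 -0.3]
plunger_top s [-0.2  1.5]
stay_hinge w [-0.2  0.3]
stay_hinge s [0.6 0.4]
stay_hinge t [-1.4  1.1]
stay_grip w [ 1.2 -0.5]
stay_grip s [1.5 0.3]
stay_grip t [-0.3 -1.2]
stay_slot w [-0.1  0.4]
stay_slot s [-1.2 -0.2]
stay_slot t [1.2 1.5]
pin_seat w [-0.2  0.2]
pin_seat s [-2.4 -2.6]
bottle_lip s [1.2 0. ]
[ 0.51070893 -0.08415598 -0.3862633 ] -22.13125699270397
[ 0.55361679 -0.10464597  0.35533227] [-3.14157674e+00  5.93869055e-05  2.77480794e+00] 9.85
```

View pics/c1.png

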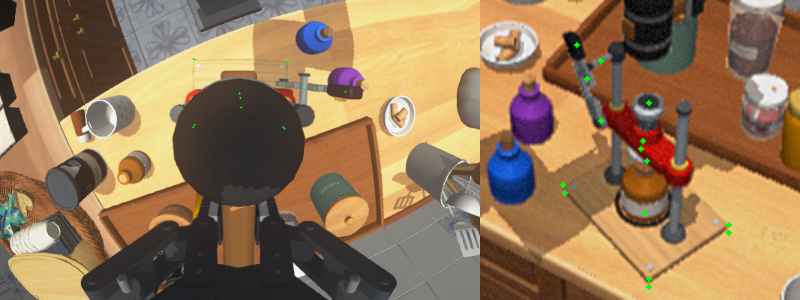

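The corker fit holds up in both cameras: the projected points sit on the base corners, hinge, bar and pin. The mallet is held level with its head above the plunger.

Call:
drive_tool(increments=[[-9.2, 3.5, 0, 0.02], [0, 0, 40, 0], [0, 0, 38, 0], [0, 0, 0, 0]])

```text
time: 10.35
position: [0.5619, -0.1039, 0.2743]
eef_rot: [3.142, -0.008, 2.754]
contact_force: [0.1, 0.0, -3.4]
width: 0.239
grasp_force: 108.4
```

Call:
drive_tool(increments=[[0, 0, 20, 0], [0, 0, 18, 0]])

```text
time: 10.6
position: [0.5664, -0.1056, 0.2427]
eef_rot: [3.141, 0.007, 2.754]
contact_force: [-0.3, 0.4, 11.2]
width: 0.239
grasp_force: 110.7
```

Call:
drive_tool(increments=[[0, 0, -36, 0], [0, 0, 0, 0], [0, 0, 22, 0], [0, 0, 22, 0]])

```text
time: 11.1
position: [0.5662, -0.1056, 0.2336]
eef_rot: [3.141, 0.008, 2.754]
contact_force: [0.7, -0.2, 32.1]
width: 0.24
grasp_force: 114.9
```

Call:
drive_tool(increments=[[0, 0, -36, 0], [0, 0, -24, 0], [0, 0, 0, 0]])

```text
time: 11.48
position: [0.5651, -0.1052, 0.2936]
eef_rot: [3.142, 0.006, 2.755]
contact_force: [1.2, 0.6, -3.1]
width: 0.235
grasp_force: 110.1
```

Run:
```python
from cork import *
s=snapshot("scene")
v=(.5107,-.0842,-.386)
for z in (.110,.113,.116,.118,.120,.130): print(z,np.round(proj(s,(v[0],v[1],z)),1))
for n in ("cork_top","bottle_lip","plunger_top"): print(n,[(np.round(d["location"],1),round(d["conf"],2)) for d in tip_of(s,n)])
o=s["color"][180:280,280:400]
cv2.imwrite("pics/k1.png",cv2.cvtColor(cv2.resize(o,(720,600),interpolation=cv2.INTER_CUBIC),cv2.COLOR_RGB2BGR))
```

```text
0.11 [343.1 230.1]
0.113 [343.1 229.4]
0.116 [343.2 228.6]
0.118 [343.2 228.1]
0.12 [343.2 227.6]
0.13 [343.3 225.1]
cork_top [(array([268.1, 222.6]), 0.61), (array([285.7, 188.8]), 0.46)]
bottle_lip [(array([283.2, 194.6]), 0.93), (array([273.7, 222.2]), 0.88), (array([344.4, 205.1]), 0.51)]
plunger_top [(array([344.3, 199.7]), 0.51)]
```

View pics/k1.png

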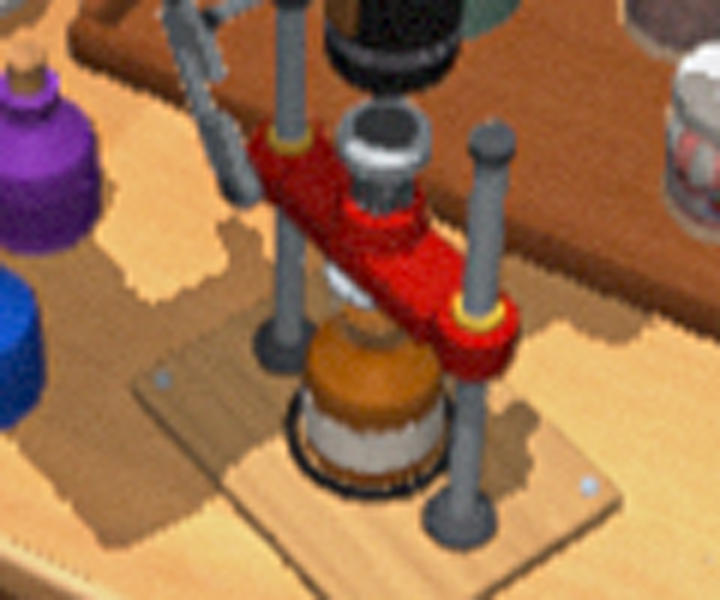

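The head and plunger are up, with the cap at (385,125) in this crop. The red block hides the cork, so I judge it by the stop: the second blow bottomed at 35 N with the face near 197 mm. I'll add one deeper blow to confirm.

Call:
drive_tool(increments=[[0, 0, 16, 0], [0, 0, 23, 0], [0, 0, 23, 0]])

```text
time: 12.05
position: [0.5653, -0.1055, 0.2292]
eef_rot: [3.142, 0.005, 2.755]
contact_force: [7.0, -2.4, 19.3]
width: 0.239
grasp_force: 114.7
```

Call:
drive_tool(increments=[[0, 0, 0, 0]])

```text
time: 12.18
position: [0.5653, -0.1055, 0.2288]
eef_rot: [3.141, 0.004, 2.754]
contact_force: [2.1, -0.8, 5.3]
width: 0.237
grasp_force: 114.1
```

Call:
drive_tool(increments=[[0, 0, -40, 0], [0, 0, -50, 0], [0, 0, -40, 0], [0, 0, 0, 0]])

```text
time: 12.68
position: [0.5649, -0.1052, 0.3612]
eef_rot: [3.142, 0.006, 2.755]
contact_force: [0.8, -0.4, -4.2]
width: 0.238
grasp_force: 113.7
```

Call:
drive_tool(increments=[[0, 0, 45, 0], [0, 0, 42.5, 0], [0, 0, 0, 0], [0, 0, 23, 0], [0, 0, 23, 0]])

```text
time: 13.3
position: [0.5653, -0.1054, 0.2271]
eef_rot: [3.142, 0.005, 2.755]
contact_force: [2.3, -0.8, 24.9]
width: 0.239
grasp_force: 118.5
```

Call:
drive_tool(increments=[[0, 0, 0, 0]])

```text
time: 13.42
position: [0.5661, -0.1057, 0.2272]
eef_rot: [3.141, 0.006, 2.755]
contact_force: [3.4, -1.4, 2.3]
width: 0.238
grasp_force: 116.1
```

Run:
```python
from cork import *
s=snapshot("scene");st=state();print(st["position"],st["contact_force"],st["ft_torque"])
o=s["color"][160:260,280:400]
cv2.imwrite("pics/k2.png",cv2.cvtColor(cv2.resize(o,(720,600),interpolation=cv2.INTER_CUBIC),cv2.COLOR_RGB2BGR))
```

```text
[ 0.56645438 -0.10589502  0.22782692] [ 4.90223799 -1.63121557  1.91798205] [ 0.08426183 -0.00910398  0.0199561 ]
```

View pics/k2.png

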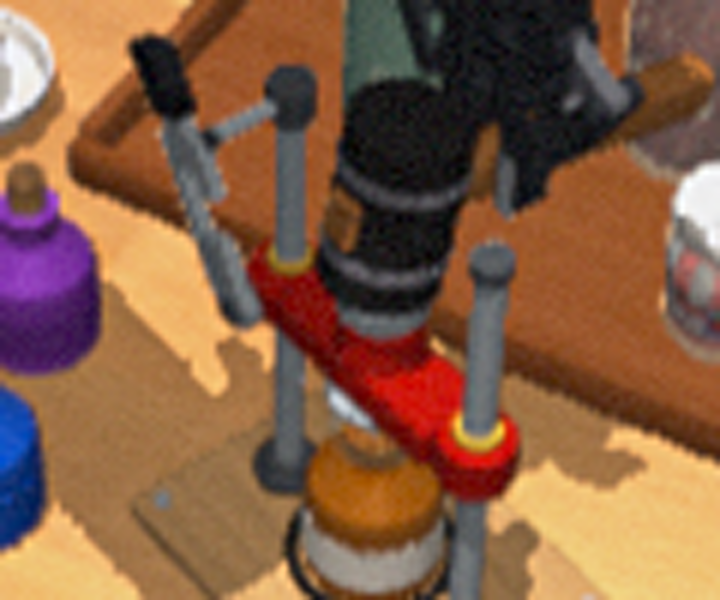

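The mallet face has the cap down on the head's collar (about (385,325) in this crop), and the mallet has tilted a little in the grip. I'll strike once more with overtravel and retract straight away, so the blow is still fast when it reaches the stop.

Call:
drive_tool(increments=[[0, 0, -40, 0], [0, 0, 0, 0], [0, 0, 22, 0], [0, 0, 23, 0]], force=120)

```text
time: 13.98
position: [0.566, -0.1057, 0.222]
eef_rot: [3.141, 0.008, 2.755]
contact_force: [9.2, -4.3, 18.6]
width: 0.24
grasp_force: 127.9
```

Call:
drive_tool(increments=[[0, 0, -50, 0], [0, 0, -50, 0], [0, 0, -40, 0], [0, 0, 0, 0]])

```text
time: 14.48
position: [0.5645, -0.105, 0.3633]
eef_rot: [3.142, 0.006, 2.755]
contact_force: [0.6, -0.0, -4.1]
width: 0.241
grasp_force: 151.6
```

Run:
```python
from cork import *
w=wrist();t=snapshot("top");s=snapshot("scene")
v=(.5107,-.0842,-.386)
for k,p in (("w",w),("t",t),("s",s)):
  print(k,"lip@",np.round(proj(p,(v[0],v[1],.110)),1))
  for n in ("cork_top","bottle_lip","mallet_grip","mallet"): print(n,[(np.round(d["location"],1),round(d["conf"],2)) for d in tip_of(p,n)])
st=state();print(st["time"],st["position"],st["contact_force"],st["ft_torque"])
o=s["color"][150:250,290:410]
cv2.imwrite("pics/k3.png",cv2.cvtColor(np.hstack([cv2.resize(w["color"],(400,300)),cv2.resize(o,(360,300),interpolation=cv2.INTER_CUBIC)]),cv2.COLOR_RGB2BGR))
```

```text
w lip@ [316.5 118.5]
cork_top [(array([431.2,  31.7]), 0.78), (array([481.9, 100.5]), 0.73)]
bottle_lip [(array([476.3, 101.2]), 0.92), (array([426.8,  33. ]), 0.64)]
mallet_grip [(array([318.9, 312.2]), 0.78), (array([315.4, 125.5]), 0.26)]
mallet [(array([319.4, 181.6]), 0.72)]
t lip@ [350.7 216.1]
cork_top [(array([297.5, 236. ]), 0.5), (array([285.2, 201.7]), 0.48)]
bottle_lip [(array([295.8, 236.2]), 0.83), (array([287.4, 201.4]), 0.72)]
mallet_grip [(array([425.6, 232.7]), 0.28), (array([253.5, 172.8]), 0.18)]
mallet [(array([425.9, 201.3]), 0.67)]
s lip@ [343.1 230.1]
cork_top [(array([269.7, 217.9]), 0.39), (array([284.1, 186.8]), 0.37)]
bottle_lip [(array([273.1, 224. ]), 0.95), (array([343.3, 231.6]), 0.9), (array([285.9, 191.2]), 0.84), (array([368.8, 141.6]), 0.22)]
mallet_grip [(array([367.3, 138.5]), 0.74)]
mallet [(array([351.7, 162.2]), 0.88)]
15.225 [ 0.56345573 -0.10467844  0.36080593] [-0.30443719 -0.3132593  -3.28006737] [-0.0646409  -0.0967429  -0.03630743]
```

View pics/k3.png

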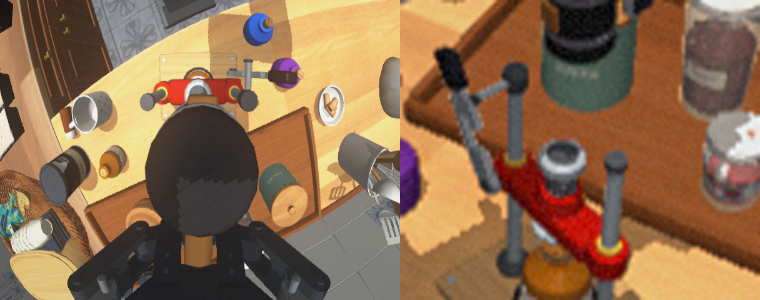

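The wrist view (left) shows the held mallet, now tilted a little. The scene crop (right) shows the plunger sprung back up. I'll put the mallet back where it was, then check the cork with the wrist camera.

Call:
drive_tool(increments=[[0, 0, 0, -0.175], [0, 0, 0, -0.175], [0, 0, 0, -0.175], [0, 0, 0, -0.175], [0, 0, 0, -0.175], [0, 0, 0, -0.175]])

```text
time: 15.98
position: [0.5634, -0.1046, 0.3609]
eef_rot: [3.142, 0.0, -2.473]
contact_force: [-0.3, -0.3, -3.8]
width: 0.239
grasp_force: 151.8
```

Call:
drive_tool(increments=[[-31.2, 44, 0, 0], [-31.2, 44, 0, 0], [-31.2, 44, 0, 0], [-31.2, 44, 0, 0], [-31.2, 44, 0, 0], [-31.2, 44, 0, 0], [-31.2, 44, 0, 0], [-31.2, 44, 0, 0], [0, 0, 0, 0]])

```text
time: 17.1
position: [0.5424, 0.3304, 0.3605]
eef_rot: [3.14, 0.001, -2.473]
contact_force: [-0.0, -0.6, -3.3]
width: 0.239
grasp_force: 151.5
```

Call:
drive_tool(increments=[[0, 0, 60, 0], [0, 0, 60, 0], [0, 0, 60, 0], [0, 0, 60, 0], [0, 0, 50, 0], [0, 0, 20, 0], [0, 0, 8, 0], [0, 0, 0, 0]])

```text
time: 18.1
position: [0.5447, 0.3266, 0.0441]
eef_rot: [-3.141, 0.002, -2.479]
contact_force: [-0.1, 0.4, -3.7]
width: 0.237
grasp_force: 151.3
```

Call:
drive_tool(increments=[[0, 0, 5, 0], [0, 0, 4, 0], [0, 0, 0, 0]])

```text
time: 18.48
position: [0.5434, 0.3264, 0.0341]
eef_rot: [-3.142, 0.0, -2.478]
contact_force: [-0.1, 0.3, -2.4]
width: 0.239
grasp_force: 151.3
```

Call:
drive_tool(increments=[[0, 0, 3, 0], [0, 0, 0, 0]])

```text
time: 18.73
position: [0.5439, 0.3266, 0.0312]
eef_rot: [-3.141, 0.001, -2.478]
contact_force: [-0.2, -0.6, -0.5]
width: 0.239
grasp_force: 151.9
```

Call:
drive_tool(increments=[[0, 0, 0, 0], [0, 0, 0, 0], [0, 0, 0, 0], [0, 0, -30, 0], [0, 0, -60, 0], [0, 0, -60, 0], [0, 0, -60, 0]], hand=60, force=60)

```text
time: 19.6
position: [0.5431, 0.3262, 0.2427]
eef_rot: [3.142, -0.0, -2.478]
contact_force: [0.4, 0.9, -0.7]
width: 0.697
grasp_force: 0.0
```

Run:
```python
from mal import *
w=wrist();v=(.5107,-.0842)
c=-np.array(w["R"]).T@np.array(w["t"]);print("cam",c,"f",w["fx"],"tcp",state()["position"],state()["time"])
print("lip",proj(w,(*v,.110)),"proud20",proj(w,(*v,.130)))
for n in ("cork_top","bottle_lip"): print(n,[(np.round(d["location"],1),round(d["conf"],2)) for d in tip_of(w,n)])
d=trace(w,"mallet")
im=w["color"].copy()
if d:
    f=fit([(w,d[0]["region"])],[.5,.291]);print(f.x,f.fun,d[0]["region"].sum())
u=proj(w,(*v,.115));x,y=int(u[0]),int(u[1]);x0=min(max(x-50,0),540);y0=min(max(y-50,0),300)
cv2.imwrite("pics/w2.png",cv2.cvtColor(np.hstack([cv2.resize(im,(480,300)),cv2.resize(im[y0:y0+100,x0:x0+100],(300,300),interpolation=cv2.INTER_CUBIC)]),cv2.COLOR_RGB2BGR))
```

```text
cam [0.47742054 0.2743086  0.37378297] f 309.70691628693146 tcp [0.54746819 0.32816488 0.25222849] 19.65
lip (np.float64(53.9632837908822), np.float64(-33.4093957006707)) proud20 (np.float64(42.850925886650884), np.float64(-37.3836593561588))
cork_top [(array([142.9,  87.8]), 0.97)]
bottle_lip [(array([154.4,  87.3]), 0.95)]
[ 0.50994646  0.30130836 -2.51786757] 244.25 4888
```

View pics/w2.png

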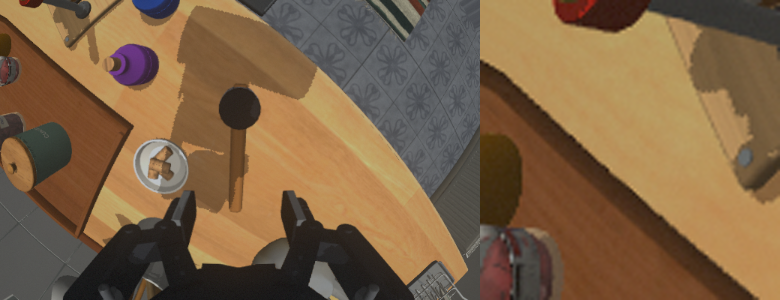

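The mallet stands free on the worktop (crop (239,108)). The corker is out of this view, so I'll turn the hand for the bar grasp and look at the cork from the front on the way.

Call:
drive_tool(increments=[[0, 0, 0, 0.18], [0, 0, 0, 0.18], [0, 0, 0, 0.18], [0, 0, 0, 0.18], [0, 0, 0, 0.18], [0, 0, 0, 0.18], [0, 0, 0, 0.18], [0, 0, 0, 0.18], [0, 0, 0, 0.18], [0, 0, 0, 0.18]], hand=34)

```text
time: 21.05
position: [0.5419, 0.3257, 0.2378]
eef_rot: [-3.136, -0.0, 1.999]
contact_force: [-0.2, -0.6, -0.4]
width: 0.399
grasp_force: 0.0
```

Call:
drive_tool(increments=[[0, 0, 0, 0.18], [0, 0, 0, 0.18], [0, 0, 0, 0.18], [0, 0, 0, 0.18], [0, 0, 0, 0.1], [0, 0, 0, 0]])

```text
time: 21.8
position: [0.5421, 0.3258, 0.2383]
eef_rot: [-3.138, 0.003, 1.186]
contact_force: [-0.6, 0.4, -0.7]
width: 0.402
grasp_force: 0.0
```

Call:
drive_tool(increments=[[-56, 0.4, 0, 0], [-56, 0.4, 0, 0], [-56, 0.4, 0, 0], [-56, 0.4, 0, 0], [-56, 0.4, 0, 0], [-56, 0.4, 0, 0], [-56, 0.4, 0, 0], [0, 0, 0, 0]])

```text
time: 22.8
position: [0.3969, -0.0405, 0.2401]
eef_rot: [-3.139, 0.001, 1.179]
contact_force: [0.4, -0.0, -1.0]
width: 0.397
grasp_force: 0.0
```

Call:
drive_tool(increments=[[0, 0, 45, 0], [0, 0, 45, 0], [0, 0, 30, 0], [0, 0, 0, 0]])

```text
time: 23.3
position: [0.3969, -0.0362, 0.1189]
eef_rot: [-3.135, -0.0, 1.187]
contact_force: [-0.2, -0.1, -0.3]
width: 0.397
grasp_force: 0.0
```

Run:
```python
from cork import *
w=wrist();v=(.5107,-.0842,-.386)
st=state();print("tcp",st["position"],st["eef_rot"][2],st["time"])
for z in (.110,.115,.120,.130): print(z,np.round(proj(w,(v[0],v[1],z)),1))
for n in ("cork_top","bottle_lip"): print(n,[(np.round(d["location"],1),round(d["conf"],2)) for d in tip_of(w,n)])
print(fitc({"w":w},v,["stay_grip","stay_hinge","stay_slot","pin_seat"]))
for n in ("stay_grip","stay_hinge","pin_seat"): print(n,W(v,P[n]))
im=w["color"]
u=proj(w,(*v[:2],.115));x,y=int(u[0]),int(u[1]);x0=min(max(x-40,0),560);y0=min(max(y-40,0),320)
print(x0,y0)
cv2.imwrite("pics/w3.png",cv2.cvtColor(np.hstack([cv2.resize(im,(400,400)),cv2.resize(im[y0:y0+80,x0:x0+80],(400,400),interpolation=cv2.INTER_CUBIC)]),cv2.COLOR_RGB2BGR))
```

```text
tcp [ 0.39788047 -0.03668886  0.12005054] 1.1867937257295718 23.35
0.11 [518.1 261.6]
0.115 [522.2 265.6]
0.12 [526.5 269.7]
0.13 [535.3 278.3]
cork_top []
bottle_lip []
stay_hinge w [0. 0.]
[ 0.5099672  -0.08422649 -0.38595042]
stay_grip (np.float64(0.5287028714082477), np.float64(0.0318157159734095), np.float64(0.24465649924605062))
stay_hinge (np.float64(0.5090287112538656), np.float64(-0.016596695391962936), 0.149)
pin_seat (np.float64(0.5090287112538656), np.float64(-0.016596695391962936), 0.257)
482 225
```

View pics/w3.png

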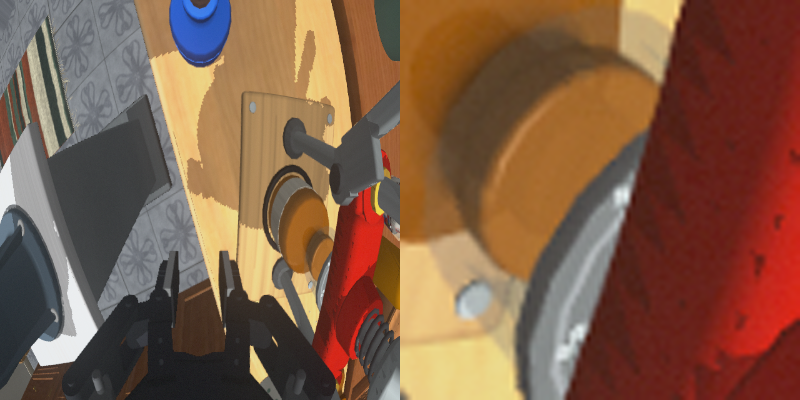

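The crop shows the bottle's lip as one plain amber disc around (565,160), with no cork standing up. I'm out of picture views, so I'll confirm flushness with numbers rectified onto the lip plane.

Run:
```python
from cork import *
w=wrist();v=(.5107,-.0842,-.386)
np.save("w.npy",w["color"])
g=np.arange(-18,19,2)/1000
for ch,nm in ((0,"R"),(1,"G"),(2,"B")):
    print(nm,"rows: corker x -18(front)..4 mm; cols: y +18(left)..-18")
    for x in g[:12]:
        uv=np.array([proj(w,W(v,(x,y,.110))) for y in g[::-1]],np.float32)[None]
        print("%4d"%(x*1000),*["%3d"%q for q in cv2.remap(w["color"][:,:,ch],uv[...,0],uv[...,1],cv2.INTER_LINEAR)[0]])
```

```text
R rows: corker x -18(front)..4 mm; cols: y +18(left)..-18
 -18  92  90  88  86  88  90  91  89  96  94 108 145 185 206 205 229 237 237 237
 -16  90  87  87  91  92  91  96 103 108 120 112 102 181 202 201 203 231 235 235
 -14  88  87  91  91  98 123 158 177 172 171 167 153 127 194 194 201 198 179 233
 -12  84  89  90  97 145 181 168 165 166 165 166 170 174 157 193 173 153 176 200
 -10  88  89  95 151 172 166 165 164 165 165 165 174 175 175 161 188 132 180 178
  -8  89  90 127 167 166 166 167 168 168 170 169 167 174 175 175 173 165 167 187
  -6  90 102 152 165 167 168 170 170 169 170 169 168 170 173 172 170 159 157 172
  -4  95 115 166 165 164 168 168 167 168 169 168 167 155 122  85  81  81  82  84
  -2  98 129 165 164 166 167 168 167 166 167 134  97  79  78  81  87  90  84  88
   0 140 129 166 169 166 168 167 169 167 100  80  82  86  98 124 137 137 137 137
   2 203 121 173 174 167 169 170 161  94  83  89 115 134 138 136 136 137 141 148
   4 200 167 170 174 173 169 154  96  85  93 131 140 141 149 166 171 173 162 152
G rows: corker x -18(front)..4 mm; cols: y +18(left)..-18
 -18  68  67
[... 1289 characters left out ...]
  48  45  46  45  46  47  51  54 121 121 127 183 207
 -10  44  42  43  50  56  44  45  45  45  46  48  50  50  52  55 122 121 188 186
  -8  42  43  44  52  45  45  47  46  45  46  47  49  50  50  51  87 119 139 142
  -6  40  45  48  44  45  47  47  48  46  49  46  45  49  49  51  56 115 117 118
  -4  39  46  49  44  42  47  46  47  45  45  45  46  51  65  70  73  73  75  76
  -2  37  41  43  44  45  45  46  45  48  48  57  68  72  75  77  82  88  79  83
   0  57  45  43  47  45  47  46  47  49  69  75  77  83  95 126 142 141 140 141
   2 126  48  48  48  46  44  47  51  68  80  86 116 136 141 140 140 141 146 154
   4 126  98  46  48  48  44  49  74  82  90 134 144 144 154 171 177 179 167 157
```

The lip-plane samples show one even amber disc about 15 mm in radius, centred on the bottle axis at the lip's height. Nothing stands proud, so the cork is home. Next I go to the bar's grip.

Call:
drive_tool(increments=[[0, 0, -56, 0], [0, 0, -56, 0], [0, 0, -56, 0], [0, 0, -56, 0], [37.5, 32, 0, 0], [37.5, 32, 0, 0], [37.5, 32, 0, 0], [0, 0, 0, 0]])

```text
time: 24.7
position: [0.5318, 0.0314, 0.3449]
eef_rot: [3.14, -0.001, 1.187]
contact_force: [-0.2, -0.7, -0.1]
width: 0.401
grasp_force: 0.0
```

Run:
```python
from cork import *
w=wrist();v=(.5107,-.0842,-.386)
f=fitc({"w":w},v);print(f)
st=state();print("tcp",st["position"],st["eef_rot"][2],st["time"])
c,s=np.cos(st["eef_rot"][2]),np.sin(st["eef_rot"][2])
for q in (v,f):
    g=np.array(W(q,P["stay_grip"]));d=g-st["position"];print("grip",g,"tool dx,dy mm",1000*(c*d[0]+s*d[1]),1000*(s*d[0]-c*d[1]))
```

```text
corker w [-0.   0.6]
plunger_top w [0.4 1.1]
stay_hinge w [0.8 1. ]
stay_grip w [ 0.2 -2.4]
stay_slot w [-0.6 -1. ]
pin_seat w [-0.6  0.4]
[ 0.51212283 -0.08446187 -0.38087805]
tcp [0.52900731 0.02978039 0.34517223] 1.1838811774065112 25.1
grip [0.52870287 0.03181572 0.2446565 ] tool dx,dy mm 1.7699915054800284 -1.0499340003063418
grip [0.52953124 0.03164453 0.2446565 ] tool dx,dy mm 1.9240300458174584 -0.21820949315714258
```

Call:
drive_tool(increments=[[2, -0.5, 40, 0], [0, 0, 40, 0], [0, 0, 28, 0], [0, 0, 0, 0]])

```text
time: 25.6
position: [0.5282, 0.0322, 0.2351]
eef_rot: [-3.136, 0.001, 1.184]
contact_force: [-0.4, -0.2, -0.0]
width: 0.401
grasp_force: 0.0
```

Call:
drive_tool(increments=[[0, 0, 0, 0], [0, 0, 0, 0], [0, 0, 0, 0], [0, 0, 0, 0]], hand=0, force=60)

```text
time: 26.1
position: [0.5279, 0.0331, 0.2379]
eef_rot: [-3.138, 0.0, 1.186]
contact_force: [-4.3, 1.7, 0.9]
width: 0.155
grasp_force: 59.3
```

Call:
drive_tool(increments=[[0, 0, -14, 0], [0, 0, -16, 0], [0, 0, -16, 0], [0, 0, -12, 0], [0, 0, -7, 0], [0, 0, 0, 0]])

```text
time: 26.85
position: [0.5278, 0.0329, 0.3024]
eef_rot: [-3.137, 0.001, 1.186]
contact_force: [-5.2, 0.9, -6.8]
width: 0.154
grasp_force: 59.8
```

```bash
cat > stay.py <<'E'
from cork import *
def stay(v=(.5115,-.0843,-.384)):
    # estimate head height and lean from scene+wrist
    pics={"w":wrist(),"s":snapshot("scene")}
    def pts(h,a): 
        H=np.array([-.027,.062,.149+h]);d=np.array([0,np.sin(a),np.cos(a)])
        return {"stay_hinge":H,"stay_grip":H+.109*d,"stay_slot":H+.062*d,"plunger_top":np.array([0,0,.220+h])}
    obs=[]
    for n in pts(0,0):
        for k,p in pics.items():
            u0=np.array(proj(p,W(v,pts(.05,.25)[n])))
            for d in tip_of(p,n):
                u=np.array(d["location"])
                if np.hypot(*(u-u0))<(90 if k=="w" else 25): obs.append((n,k,p,u));break
    res=lambda q: np.concatenate([(np.array(proj(p,W(v,pts(*q)[n])))-u)*(.5 if k=="w" else 1) for n,k,p,u in obs])
    f=least_squares(res,[.05,.25],loss="soft_l1")
    for o,r in zip(obs,np.reshape(res(f.x),(-1,2))): print(o[0],o[1],np.round(o[3]),np.round(r,1))
    print("head,lean",f.x); st=state();print(st["time"],st["position"],st["contact_force"])
E
python3 -c "from stay import *; stay()"
```

```text
stay_hinge w [316. 270.] [1.9 0.3]
stay_hinge s [320. 189.] [0.8 4.3]
stay_grip w [317. 285.] [ 1.3 -0.1]
stay_grip s [306. 153.] [ 1.8 -0.1]
stay_slot s [314. 173.] [-0.3 -1.7]
plunger_top s [343. 182.] [2.5 0.2]
head,lean [0.06206659 0.48780174]
27.35 [0.5278075  0.03292015 0.3019282 ] [-4.47622662  0.60845021 -6.31096387]
```

Call:
drive_tool(increments=[[-5, -0.2, -2.5, 0], [-5, 0, -2.2, 0], [-5, 0, -1.9, 0], [-5, 0, -1.8, 0], [-5.3, 0, -1.5, 0], [-5.3, 0, -1.2, 0], [0, 0, 0, 0]])

```text
time: 28.22
position: [0.5171, 0.0059, 0.3134]
eef_rot: [-3.138, -0.004, 1.185]
contact_force: [-3.4, 5.6, -6.9]
width: 0.157
grasp_force: 59.5
```

Call:
drive_tool(increments=[[-5.4, 0, -1, 0], [-5.4, 0, -0.7, 0], [-5.4, 0, -0.4, 0], [-5.4, 0, -0.1, 0], [0, 0, 0, 0]])

```text
time: 28.85
position: [0.5093, -0.0139, 0.3156]
eef_rot: [-3.139, -0.005, 1.185]
contact_force: [-2.7, 6.6, -6.3]
width: 0.158
grasp_force: 58.7
```

```bash
python3 -c "from stay import *; stay()"
```

```text
stay_hinge w [316. 210.] [1.4 0.3]
stay_hinge s [319. 191.] [1.2 1.5]
stay_grip w [316. 277.] [1.3 0.6]
stay_grip s [320. 158.] [-1.   0.3]
stay_slot w [320. 243.] [-0.4 -1.1]
plunger_top s [345. 182.] [ 0.3 -1.1]
head,lean [0.06522873 0.0582452 ]
29.35 [ 0.50930378 -0.01383407  0.31555912] [-3.02679027  6.00572401 -7.64244644]
```

Call:
drive_tool(increments=[[-2.5, 0, 0, 0], [0, 0, 4, 0], [0, 0, 5, 0], [0, 0, 5, 0], [0, 0, 3, 0], [0, 0, 0, 0]])

```text
time: 30.1
position: [0.5085, -0.0157, 0.2984]
eef_rot: [-3.139, -0.005, 1.185]
contact_force: [-1.6, 6.9, -7.5]
width: 0.156
grasp_force: 58.7
```

Call:
drive_tool(increments=[[0, 0, 2, 0], [0, 0, 1.5, 0], [0, 0, 0, 0]])

```text
time: 30.48
position: [0.5087, -0.0156, 0.2979]
eef_rot: [-3.141, -0.006, 1.185]
contact_force: [-6.5, 7.1, 8.2]
width: 0.155
grasp_force: 60.8
```

```bash
python3 -c "from stay import *; stay()"
```

```text
stay_hinge w [318. 206.] [0.1 0.4]
stay_hinge s [319. 197.] [1.9 1.6]
stay_grip w [318. 280.] [ 0.3 -0.3]
stay_grip s [318. 166.] [ 1.8 -0.5]
stay_slot w [315. 239.] [1.8 0.2]
stay_slot s [318. 181.] [ 2.4 -0.9]
plunger_top s [342. 187.] [3.4 0.3]
head,lean [0.04426406 0.01611069]
30.975 [ 0.5086828  -0.01564407  0.2979433 ] [-6.68875613  7.40015556  8.33844095]
```

The force flipped from -7.5 to +8 N with the head near 45 mm and the bar upright, so the pin is carrying the head. Releasing.

Call:
drive_tool(increments=[[0, 0, 0, 0], [0, 0, 0, 0], [0, 0, 0, 0], [0, 0, 0, 0]], hand=34)

```text
time: 31.48
position: [0.5096, -0.0186, 0.2948]
eef_rot: [3.141, 0.0, 1.184]
contact_force: [0.3, -0.4, -0.3]
width: 0.397
grasp_force: 0.0
```

Call:
drive_tool(increments=[[0, 0, -20, 0], [0, 0, -40, 0], [0, 0, -40, 0], [0, 0, 0, 0]])

```text
time: 31.98
position: [0.5112, -0.0189, 0.398]
eef_rot: [3.134, -0.001, 1.185]
contact_force: [0.2, -0.1, -0.6]
width: 0.399
grasp_force: 0.0
```

Run:
```python
from stay import *
stay()
from mal import *
s=snapshot("scene");w=wrist();v=(.5115,-.0843,-.384)
for n in ("mallet","cork_top","bottle_lip","bottle"):
  for p in (s,w): print(n,[(np.round(d["location"],1),round(d["conf"],2)) for d in tip_of(p,n)])
for p in (s,w): print("lip,bottle pred",np.round(proj(p,(*v[:2],.110)),1),np.round(proj(p,(*v[:2],.018)),1))
```

```text
stay_hinge w [313. 175.] [-0.  -0.3]
stay_hinge s [317. 198.] [3.7 0.4]
stay_grip w [310. 204.] [1.2 0.4]
stay_grip s [319. 166.] [ 0.8 -0.3]
stay_slot w [313. 190.] [ 0.2 -0.5]
stay_slot s [320. 182.] [-0.6 -1.8]
plunger_top w [340. 254.] [0.4 0.1]
plunger_top s [345. 186.] [-0.1  1.9]
head,lean [0.04317051 0.02540377]
32.475 [ 0.50907752 -0.01829126  0.39397407] [-0.05410382  0.67533509 -0.30877603]
mallet [(array([233.8, 204.1]), 0.88)]
mallet []
cork_top [(array([284.4, 189.3]), 0.63), (array([271.4, 221.7]), 0.37)]
cork_top [(array([308.3,  46.4]), 0.47), (array([245.1, 104. ]), 0.44)]
bottle_lip [(array([346.1, 230.7]), 0.85), (array([283.3, 192.9]), 0.76), (array([272.2, 225.6]), 0.69), (array([342.2, 252.7]), 0.51)]
bottle_lip [(array([309.1,  49. ]), 0.69), (array([246.8, 103.7]), 0.65)]
bottle [(array([275.6, 244.7]), 0.86), (array([286.1, 214.7]), 0.85), (array([344.7, 251.7]), 0.55)]
bottle [(array([262.3, 101.8]), 0.77), (array([309.9,  60. ]), 0.75), (array([330.6, 188.6]), 0.5)]
lip,bottle pred [343.3 230. ] [342.3 251.6]
lip,bottle pred [336.1 203.3] [333.1 185.5]
```

The head hangs hooked at about 44 mm with the bar upright, the bottle is in its ring and the mallet is standing. The detector finds no cork top on the bottle, just as on the flush-corked bystander. Handing in.

```bash
python3 -c "
from plant import *
print(close_job())"
```

```text
the job is handed in; nothing more can be done
None
```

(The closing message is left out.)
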